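# Pack the shelf fittings into their matching trays

## Robot

A 7-joint arm with a two-finger parallel gripper is mounted at the origin on the work surface. World frame = base frame: x ahead of the robot, y to its left, z up, the work surface at z = 0. Lengths are in mm, angles in rad, forces in N, time in s.
With the tool pointing down it reaches from about 400 to 875 mm from the base axis. Payload 4.4 kg.
Tool frame: the origin (TCP) lies midway between the tips of the shut fingers; the grasp point (between the pads) lies 19 mm behind it; z points along the fingers, y is the line along which they close (so a half turn about z gives the same grasp; the last joint's range is limited). The gripper opens to 85 mm and grips with 20 to 120 N. Pads are 22 mm wide; open, the fingers measure 114 mm over their backs; the gripper's body (76 mm by 85 mm) begins 54 mm behind the grasp point. The pads swing forward as they close: fully open they stand 13 mm farther back than shut.
Start: joints at [-1.175, 0.628, 0.038, 1.517, -0.027, 0.996, -0.02], TCP at [289.594, 581.939, 231.313] pointing down, gripper open.
Joint ranges: [-3.06, 3.06], [-0.37, 2.12], [-1.25, 1.32], [0.18, 2.47], [-1.1, 4.24], [0.23, 1.98], [-2.94, 2.94]. Speed limits (rad/s): [2.57, 2.57, 3.14, 3.14, 3.14, 3.14, 3.14].

## Interface

Orientations are given as [roll, pitch, yaw] about the fixed x, y, z axes, in that order (R = Rz(yaw) Ry(pitch) Rx(roll)).
In Python, from cell import ctrl, get_image, get_calibration gives the robot as it stands.
- The arm moves only by the shell command python3 -m creep 'ROWS'. ROWS is JSON, a list of rows, each an object of numbers: "dx", "dy", "dz": the shift along the world's x, y, z normalised to -1 to 1, where 1 is 0.4 m; "rx", "ry", "rz": the turn, a rotation vector about the world's x, y, z normalised to -1 to 1, where 1 is 2 pi rad; "grip": the closure, from -1 (fully open) to 1 (shut). A call has exactly 5 rows; each row is the pose to reach, as a shift and turn from the pose commanded when the call began, turning the shorter way round; what a row does not reach only later rows make up. A row lasts 1/8 s, in which the tool goes at most 62.5 mm and 10.7 degrees, less where a joint would pass 70% of its speed; a pose out of reach is approached as far as the arm can. A call with a number of a shift or a turn outside -1 to 1 is refused whole. A call with a gripper value outside its range is refused whole. The fingers move at their own pace and stop on an object; the grip force is fixed at half the most. Time passes only in rows, so rows that repeat a pose let the fingers close, or fill a call up. It gives the time, the measured TCP pose, the force, the opening and the grip force at its end, in the units of the state.
- ctrl.read_state(): the state, without advancing time (a new reading comes with each control period).
- get_image(name): name is "side" or "top"; returns the picture (480x640x3 uint8, red, green, blue); there is no depth.
- get_calibration(name): a dict with "mtx" (3x3 intrinsics, pixels), "world_from_camera" (4x4, takes a point from camera to world coordinates). Camera axes: x right, y down, z forward; pixel columns grow to the right and rows downward; lengths in mm; the calibration is good to about 2 mm. A picture is of the moment at which its call begins. get_calibration takes no time and is no camera call.
- ctrl.finish_job(): hands the job in; it is judged then, once.
The state is a dict: "clock": time; "qpos": joint angles; "qd": joint speeds; "tau": joint torques, N m; "eef_pos": TCP position; "tool_rot": TCP orientation; "force": force on the tool from outside, world axes, zero at the start; "torque": the same for the moment, N m; "width": finger opening in mm; "gripper_force": force on a finger pad.
Only numpy, scipy, OpenCV 4.12 (cv2) and the standard library are available. Lean on these libraries where they do the work, as an engineer would, in place of code of your own. Each camera call takes 0.05 s, during which the arm holds its last target. There are 200 camera calls.

## Task

Pack this shelving kit: set each of the four fittings (the castor, the pull handle, the large and the small levelling foot) into the cardboard tray whose recess has its shape and size, the larger round recess being for the large foot. Each must end lying flat on the floor of its recess, as it stands now (wheel, bow or stem up) and let go; leave the little screw pot in the middle standing where it is.

Things in the scene. Friction and masses are not known exactly. Their poses are not given: they have to be found in the camera images.
- castor: Steel castor standing on its mounting plate (50 x 50 x 4 mm), wheel up. Fork at the plate's centre: 31 mm wide over its two cheeks (faces normal to y; 26 mm long in x, 16 to 56 mm high). Black wheel between them, diameter 44 mm, axle along y, top 66 mm high. About 150 g. Origin: centre of the plate's underside; x, y along its edges, z up. Grip across the cheeks, along y.
- handle: Steel pull handle lying on its oblong back plate, 100 (x) x 30 (y) x 4 mm, bow up: dark round bar, diameter 12 mm, over the plate's centre line, its straight top along x from -28 to 28 mm with its axis 38 mm above the plate's underside (top at 44 mm). About 120 g. Origin: centre of the plate's underside; z up. Grip the bow across, along y.
- large_foot: Large levelling foot standing on its black round base, diameter 54 mm, 12 mm high, with an upright steel threaded stem of diameter 12 mm in the centre (a 20 mm collar up to 18 mm), 62 mm high overall. 110 g, give or take. Origin at the centre of the base's underside; z up along the stem.
- small_foot: Small levelling foot standing on its black round base, diameter 32 mm, 10 mm high, with an upright steel threaded stem of diameter 10 mm in the centre (an 18 mm collar up to 16 mm), 50 mm high overall. 50 g, give or take. Origin at the centre of the base's underside; z up along the stem.
- castor_tray: Square tray 82 x 82 mm with the square recess, 66 x 66 mm, sides along its x and y. Fixed to the bench, brown cardboard, 14 mm high; recess 10 mm deep in its middle, its floor (grey) 4 mm above the bench. Origin: centre of its underside, on the bench, straight below the recess's centre; z up.
- handle_tray: Oblong tray 132 (x) x 62 (y) mm with the oblong recess, 116 mm along x by 46 mm along y. Fixed to the bench, brown cardboard, 14 mm high; recess 10 mm deep in its middle, its floor (grey) 4 mm above the bench. Origin: centre of its underside, on the bench, straight below the recess's centre; z up.
- large_tray: Square tray 88 x 88 mm with the large round recess, diameter 70 mm. Fixed to the bench, brown cardboard, 14 mm high; recess 10 mm deep in its middle, its floor (grey) 4 mm above the bench. Origin: centre of its underside, on the bench, straight below the recess's centre; z up.
- small_tray: Square tray 66 x 66 mm with the small round recess, diameter 48 mm. Fixed to the bench, brown cardboard, 14 mm high; recess 10 mm deep in its middle, its floor (grey) 4 mm above the bench. Origin: centre of its underside, on the bench, straight below the recess's centre; z up.
- screw_pot: Little clear pot with a black cap, diameter 32 mm, 40 mm high, standing loose in the midst of the other things. Not to be moved. Origin at the centre of its underside.
Not all that is in view belongs to the job. Leave any blue look-alike of the large_foot alone. Of the things shaped like the handle, the steel one is meant.

How it is judged (in metres and radians):
At the end, for the whole second after the job is handed in: Each fitting lies in its own tray: its centre within 12.5 mm of the tray's centre (the recess leaves 8 mm all round), its underside less than 8 mm above the tray's underside (recess floor: 4 mm), tilted less than 0.1 rad, at rest and released. The screw pot stands within 30 mm of its starting place (horizontal distance between castor and castor_tray below 0.0125 m and z of castor in the frame of castor_tray below 0.008 m and angle between each of castor, handle, large_foot, small_foot's own z axis and vertical below 0.1 rad and linear speed of each of castor, handle, large_foot, small_foot below 0.02 m/s and contact force between each of castor, handle, large_foot, small_foot and the fingers below 0.05 N and horizontal distance between handle and handle_tray below 0.0125 m and z of handle in the frame of handle_tray below 0.008 m and horizontal distance between large_foot and large_tray below 0.0125 m and z of large_foot in the frame of large_tray below 0.008 m and horizontal distance between small_foot and small_tray below 0.0125 m and z of small_foot in the frame of small_tray below 0.008 m and distance of screw_pot from where it was at the start of the episode below 0.03 m and angle between screw_pot's own z axis and vertical below 0.2 rad); the robot touches nothing.
It fails at once if the screw pot is knocked over or shoved away (more than 30 mm) (angle between screw_pot's own z axis and vertical above 0.5 rad or distance of screw_pot from where it was at the start of the episode above 0.03 m).
It also fails if it takes over 122 s, if anything falls off the work surface, if the arm or the gripper's body presses on something with over 40 N, if the wrist force passes 120 N, or if a joint passes its speed limit or range.

## Working session

There is one attempt and no reset: what is moved stays moved. The work goes in short steps, Python scripts to look and compute and a shell command to move; the robot and the scene stay as the last step left them, time stands still between calls to the robot, and variables do not carry over. Pictures are saved under pics/ and viewed, at most 14 in all, crops included, and the job is handed in when it is done.

```bash
mkdir -p pics; ls; python3 - <<'E'
from cell import ctrl,get_image,get_calibration
import cv2
for n in("top","side"):
    cv2.imwrite(f"pics/{n}0.png",get_image(n)[:,:,::-1]); c=get_calibration(n); print(n,c["mtx"],c["world_from_camera"])
print(ctrl.read_state())
E
```

```text
pics
top [[547.57854598   0.         317.95148635]
 [  0.         547.57854598 233.49231846]
 [  0.           0.           1.        ]] [[ 2.10447689e-02 -9.86994034e-01  1.59373444e-01  2.75837616e+02]
 [-9.99774464e-01 -2.12304416e-02  5.37752248e-04 -5.69308412e+01]
 [ 2.85281034e-03 -1.59348817e-01 -9.87218221e-01  1.10410638e+03]
 [ 0.00000000e+00  0.00000000e+00  0.00000000e+00  1.00000000e+00]]
side [[565.03567441   0.         322.41403079]
 [  0.         565.03567441 244.43121608]
 [  0.           0.           1.        ]] [[ 9.97142560e-01 -4.22464440e-02  6.26254963e-02  3.85279922e+02]
 [-7.45685716e-02 -6.83158615e-01  7.26452913e-01 -9.67026592e+02]
 [ 1.20930950e-02 -7.29047011e-01 -6.84356787e-01  8.78521056e+02]
 [ 0.00000000e+00  0.00000000e+00  0.00000000e+00  1.00000000e+00]]
{'clock': 0.1, 'qpos': array([-1.17476549,  0.62925754,  0.03846044,  1.51826489, -0.0269785 ,
        0.99629577, -0.02001933]), 'qd': array([ 0.00093513, -0.00414416,  0.00120501, -0.00203798, -0.00110891,
       -0.00116516, -0.00015521]), 'tau': array([ 3.10825264e-03, -5.64527071e+01,  1.23027094e+00, -1.93970132e+01,
        1.11898652e-02,  5.55635270e-03, -7.43594285e-06]), 'eef_pos': array([289.37026809, 581.41268543, 230.47979853]), 'tool_rot': array([-3.13988607e+00,  4.46171024e-05,  2.67974160e+00]), 'force': array([ 0.40742693, -0.29914549,  0.34337861]), 'torque': array([ 0.01620094, -0.03665651, -0.01277491]), 'gripper_force': 0.0, 'width': 85.43613926785123}
```

View pics/top0.png

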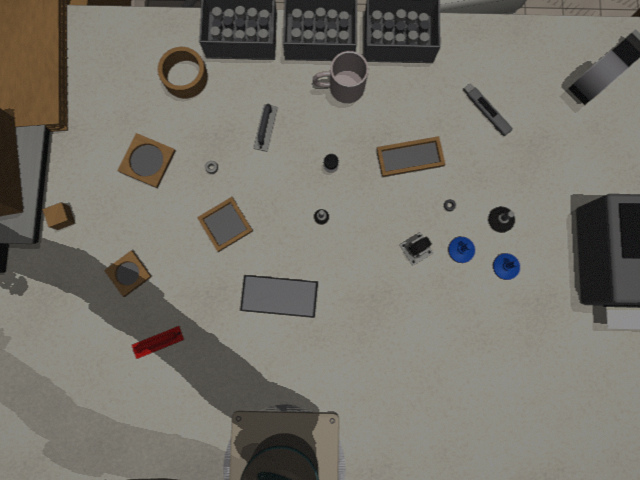

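View pics/side0.png

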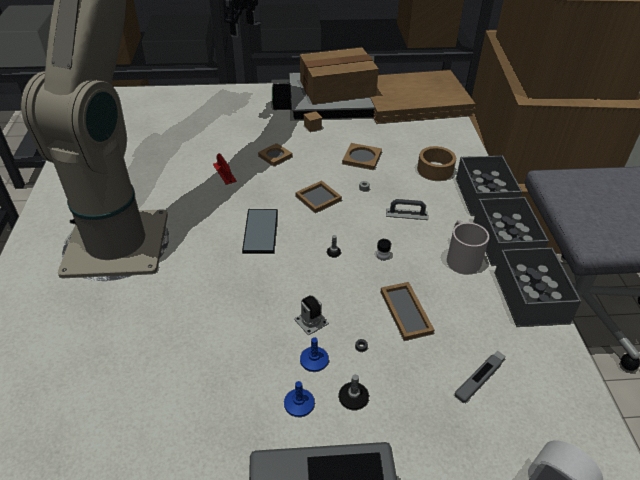

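Candidates, with top-view and side-view pixels:

| Thing | Top | Side | Note |
|---|---|---|---|
| Castor | (417,246) | (311,315) | only one |
| Steel handle | (265,128) | (407,209) | look-alike is the red bow, top (158,342) |
| Large foot, black | (502,218) | (354,393) | look-alikes are the blue feet, top (461,250) and (506,266) |
| Small foot | (321,216) | (334,245) | |
| Screw pot | (331,162) | (384,248) | |
| Large tray | (147,160) | (362,155) | |
| Castor tray | (225,224) | (318,196) | |
| Small tray | (128,273) | (275,154) | |
| Handle tray | (411,157) | (407,310) | |

I'll check these in enlarged crops next.

```bash
cat > h.py <<'E'
import numpy as np,cv2
from cell import get_calibration
def tile(img,c,s,n=200):
    x0,y0=c[0]-n/2/s,c[1]-n/2/s
    M=np.array([[s,0,-x0*s],[0,s,-y0*s]]);t=cv2.warpAffine(img,M,(n,n),flags=cv2.INTER_CUBIC)
    t=cv2.convertScaleAbs(t,alpha=1.5,beta=10)
    for p in range(0,700,10):
        for a in (0,1):
            q=int((p-(x0,y0)[a])*s)
            if 0<=q<n:
                P,Q=((q,0),(q,6)) if a==0 else ((0,q),(6,q))
                cv2.line(t,P,Q,(0,255,255),1)
                cv2.putText(t,str(p),(q-8,15) if a==0 else (8,q+3),0,.3,(0,0,255),1)
    cv2.rectangle(t,(0,0),(n-1,n-1),(0,255,0),1);return t
def ray(n,p):
    c=get_calibration(n);T=c["world_from_camera"]
    d=T[:3,:3]@np.linalg.inv(c["mtx"])@[p[0],p[1],1];return T[:3,3],d/np.linalg.norm(d)
def at(n,p,z): o,d=ray(n,p);return (o+d*(z-o[2])/d[2])[:2]
def tri(pt,ps):
    (o,d),(q,e)=ray("top",pt),ray("side",ps)
    A=sum(np.eye(3)-np.outer(v,v) for v in(d,e));b=sum((np.eye(3)-np.outer(v,v))@w for v,w in((d,o),(e,q)))
    x=np.linalg.solve(A,b);return x,abs((q-o)@np.cross(d,e)/np.linalg.norm(np.cross(d,e)))
E
python3 - <<'E'
from h import *
T=cv2.imread("pics/top0.png");S=cv2.imread("pics/side0.png")
f=[tile(T,c,4) for c in[(417,246),(265,128),(502,218),(321,216)]]
g=[tile(S,c,4) for c in[(311,313),(407,209),(354,391),(334,245)]]
k=[tile(T,c,s) for c,s in[((225,224),3.3),((411,157),2.7),((147,160),3.3),((128,273),3.7)]]
l=[tile(S,c,s) for c,s in[((318,196),3.7),((407,310),3),((362,155),4),((275,154),4)]]
cv2.imwrite("pics/m1.png",np.vstack([np.hstack(f),np.hstack(g)]))
cv2.imwrite("pics/m2.png",np.vstack([np.hstack(k),np.hstack(l)]))
E
```

```text
(no output)
```

View pics/m1.png

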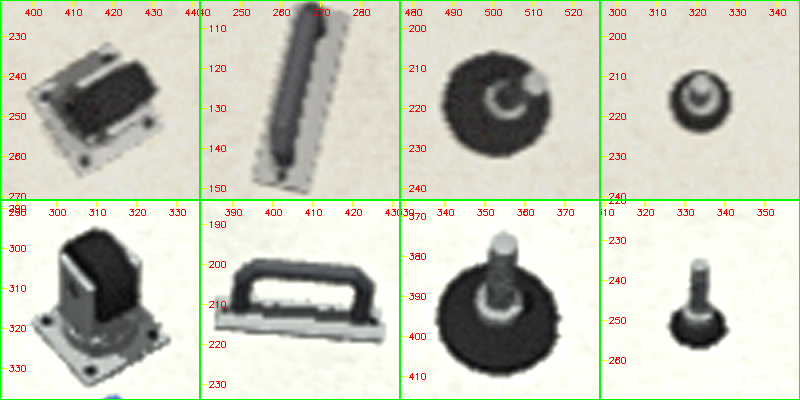

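View pics/m2.png

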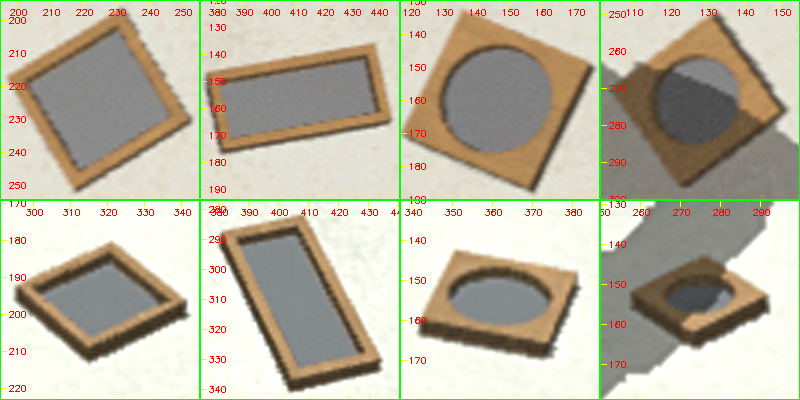

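Crops confirm the choice. Top view: castor with its wheel long axis running up-right, the steel bow over its pale plate, and the black large foot with its stem tip at (511,214). The small foot's stem tip is at (321,212). The side view agrees: castor plate corners (293,318), (328,323), (309,334), large foot stem tip (355,377), small foot stem tip (334,236). All four tray outlines are clear; the small tray is half in shadow.

```bash
cat > fit.py <<'E'
from h import *
from scipy.optimize import least_squares
def proj(n,P):
    c=get_calibration(n);T=np.linalg.inv(c["world_from_camera"]);q=(c["mtx"]@(T[:3,:3]@np.array(P).T+T[:3,3:])).T
    return q[:,:2]/q[:,2:]
def fit(name,obs,g,yawfree=True):
    def r(p,full=False):
        c,s=np.cos(p[3]),np.sin(p[3]);o=[]
        for n,m,px in obs:
            P=[[p[0]+c*m[0]-s*m[1],p[1]+s*m[0]+c*m[1],p[2]+m[2]]];o+=list(proj(n,P)[0]-px)
        return np.array(o+([] if yawfree else [p[3]]))
    R=least_squares(r,g,loss="soft_l1",x_scale=[1,1,1,.01]);print(name,R.x.round(2),"res px",r(R.x).round(1).tolist());return R.x
def sq(h,w,z,o,s,pts,n):  # pts in order for (-,-),(+,-),(+,+),(-,+)
    return [(n,(sx*h,sy*w,z),(o[0]+p[0]/s,o[1]+p[1]/s)) for (sx,sy),p in zip([(-1,-1),(1,-1),(1,1),(-1,1)],pts) if p]
E
cat > m.py <<'E'
from fit import *
def g(n,p,y):return [*at(n,p,5),0,y]
# image top view: up = +x world, left=+y world.
# tray corner order around: image counterclockwise/clockwise must match world; world ccw = image ccw in top view
fit("castor_tray",sq(41,41,14,(194.7,193.7),3.3,[(8,78),(78,190),(190,120),(125,10)],"top")+sq(41,41,14,(290.97,168.97),3.7,[(112,42),(14,90),(90,148),(187,103)],"side"),g("top",(225,224),-.6))
fit("handle_tray",sq(66,31,14,(373.96,119.96),2.7,[(8,76),(20,148),(190,120),(175,45)][:1]+[(20,148),(190,120),(175,45)],"top")[:0]+sq(66,31,14,(373.96,119.96),2.7,[(20,148),(190,120),(175,45),(8,76)],"top")+sq(66,31,14,(373.67,276.67),3,[(22,32),(90,180),(180,162),(103,15)],"side"),g("top",(411,157),-1.4))
fit("large_tray",sq(44,44,14,(116.7,129.7),3.3,[(5,135),(132,187),(192,65),(60,8)],"top")+sq(44,44,14,(337,130),4,[(53,50),(20,122),(150,145),(178,73)],"side"),g("top",(147,160),-2.))
print("recess",at("top",(116.7+96/3.3,129.7+99/3.3),9))
fit("small_tray",sq(33,33,14,(100.97,245.97),3.7,[(15,70),(87,186),(183,112),(118,13)],"top")+sq(33,33,14,(250,129),4,[(102,57),(32,95),(95,135),(168,98)],"side"),g("top",(128,273),-.8))
# castor: x along left->top corner
fit("castor",sq(25,25,4,(392,221),4,[(82,178),(164,122),(108,43),(28,92)],"top")+sq(25,25,4,(286,288),4,[(93+0,181),(170,138),None,(30,118)],"side")[:0],g("top",(417,248),-.9))
for t,s in [((433,251.5),(328.5,323)),((412.5,265.5),(309.25,334.25)),((399,244),(293.5,318))]: print("castor corner",tri(t,s))
print("large stem",tri((511.25,213.75),(354.75,377.25)),"base",at("top",(501.1,219.1),6),at("side",(353.6,395.75),6))
print("small stem",tri((321,211.75),(334,235.75)),"base",at("top",(321.25,216.25),6),at("side",(333.75,251.5),6))
print("handle plate z4",at("top",(253,147.5),4),at("top",(266.75,151.25),4),at("top",(277.5,106.75),4))
print("handle bottom",at("side",(385.75,215.25),0),at("side",(428.25,219.5),0),"back",at("side",(428.5,214.5),4),at("side",(386.25,212.25),4))
print("pot",at("top",(331,162),40),at("side",(384,243),40))
E
python3 m.py
```

```text
castor_tray [469.95 134.01 -11.53  -5.23] res px [55.5, -0.5, 0.5, -54.5, -55.1, 0.4, -1.4, 54.2, 5.8, 31.2, 46.1, -0.6, -3.7, -25.0, -44.7, 5.3]
handle_tray [ 618.47 -243.92   -1.52   -1.38] res px [0.4, 0.8, 0.3, 0.7, -0.2, 0.0, -0.7, -1.2, -0.3, 0.0, 0.1, 0.1, 0.1, -0.4, 0.6, 0.2]
large_tray [598.55 300.74  -1.09  -1.94] res px [-0.5, 0.3, -0.0, 0.4, -0.3, -1.0, 1.2, 0.9, 0.4, 0.3, 0.3, -0.3, 0.0, -0.2, 0.2, -0.0]
recess [599.58078716 303.02652729]
small_tray [364.5  320.16  -1.27  -2.47] res px [0.2, 4.8, -0.7, -0.1, 0.9, -0.3, -0.2, 0.3, 1.5, 0.1, 0.1, -0.4, -0.2, 0.1, 0.6, -0.0]
castor [ 428.25 -256.26   -4.55   -0.98] res px [0.1, -0.5, -0.1, 0.4, 0.1, -0.3, -0.2, 0.4]
castor corner (array([ 438.66254264, -285.13201643,   25.5523985 ]), np.float64(39.71363135791439))
castor corner (array([ 410.02787881, -255.82932359,  -42.69523923]), np.float64(25.78913408358303))
castor corner (array([ 414.99663465, -226.85325193,  -14.87838342]), np.float64(46.21052250451043))
large stem (array([ 490.51552298, -430.65752645,   62.02165903]), np.float64(0.8424141855280711)) base [ 490.9179275  -429.60816308] [ 490.85128755 -431.57558222]
small stem (array([488.84313462, -61.46187894,  50.05873475]), np.float64(0.975339235475951)) base [488.90982929 -62.31547344] [488.61542409 -65.33625436]
handle plate z4 [632.28960471  83.03329495] [624.7985563   54.05643485] [722.88161081  34.85613878]
handle bottom [625.65869814  58.55183702] [724.91925474  36.80662163] back [727.87301847  50.43402412] [627.52087177  64.91474805]
pot [593.78562529 -79.52069249] [596.28625211 -80.66583764]
```

```bash
cat > m2.py <<'E'
from fit import *
def g(n,p,y):return [*at(n,p,5),0,y]
fit("castor_tray",sq(41,41,14,(194.7,193.7),3.3,[(8,78),(78,190),(190,120),(125,10)],"top")+sq(41,41,14,(290.97,168.97),3.7,[(112,42),(14,90),(90,148),(187,103)],"side"),g("top",(225,224),-2.5))
fit("castor",sq(25,25,4,(392,221),4,[(82,178),(164,122),(108,43),(28,92)],"top")+sq(25,25,4,(286,288),4,[(30,118),(93,181),(170,138),None],"side"),g("top",(417,248),-.9))
H=[("top",(-50,15,4),(253,147.5)),("top",(-50,-15,4),(266.75,151.25)),("top",(50,-15,4),(277.5,106.75)),("side",(-50,-15,4),(385.75,211.5)),("side",(50,-15,4),(428.25,215.5)),("side",(50,15,4),(428.5,213)),]
H=H[:5]+[("side",(-50,-15,0),(385.9,215.25)),("side",(50,-15,0),(428.25,219))]
p=fit("handle",H,[676,55,0,-.2])
c,s=np.cos(p[3]),np.sin(p[3])
for n in("top","side"):
    print(n,proj(n,[[p[0]+c*x-s*y,p[1]+s*x+c*y,z] for x,y,z in[(-28,0,38),(28,0,38),(50,15,4),(-50,15,4)]]).round(1).tolist())
for t in((265,128),(260,140)): print(at("top",t,44))
from cell import ctrl
E
python3 m2.py
```

```text
castor_tray [467.8  131.94  -1.18  -2.56] res px [0.2, 0.2, -0.4, 0.3, 0.7, 0.0, -0.5, -0.2, 0.1, 0.3, 0.4, -0.8, -0.2, 0.5, 0.1, -0.1]
castor [ 427.23 -255.22    1.17   -0.99] res px [-0.0, -0.3, 0.0, 0.6, 0.2, -0.3, -0.2, 0.4, 0.2, 0.2, -0.5, 0.5, 0.6, -1.0]
handle [ 6.7579e+02  5.8320e+01  7.0300e+00 -1.9000e-01] res px [-0.3, 0.2, 0.1, -0.6, 0.2, -0.9, 0.0, 1.7, -0.3, 1.3, -0.3, -0.8, -0.6, -0.9]
top [[260.9, 134.8], [267.2, 109.2], [264.1, 104.3], [253.1, 148.7]]
side [[396.3, 201.2], [420.0, 203.2], [427.3, 211.0], [386.0, 207.5]]
[660.84293901  55.31514697]
[635.34299854  64.4680418 ]
```

Poses are consistent: stem tips come out at z = 62.0 and 50.1 mm, tray origins near z = -1. The castor is already aligned with its tray (yaw -0.99 against -2.56, a difference of pi/2). The handle needs about -1.19 rad of turn. I'll start with the handle and approach its hover point.

```bash
python3 -m creep '[{"dx":0.45,"dy":-0.6,"rz":0.043,"grip":-1},{"dx":0.45,"dy":-0.6,"rz":0.043,"grip":-1},{"dx":0.45,"dy":-0.6,"rz":0.043,"grip":-1},{"dx":0.45,"dy":-0.6,"rz":0.043,"grip":-1},{"dx":0.45,"dy":-0.6,"rz":0.043,"grip":-1}]'
python3 -m creep '[{"dx":0.45,"dy":-0.6,"dz":-0.1,"grip":-1},{"dx":0.45,"dy":-0.6,"dz":-0.1,"grip":-1},{"dx":0.45,"dy":-0.6,"dz":-0.1,"grip":-1},{"dx":0.45,"dy":-0.6,"dz":-0.1,"grip":-1},{"dx":0.45,"dy":-0.6,"dz":-0.1,"grip":-1}]'
```

```text
$[0]: bad value
$[0]: bad value
```

```bash
python3 -m creep '[{"dx":0.45,"dy":-0.6,"dz":0,"rx":0,"ry":0,"rz":0.043,"grip":-1},{"dx":0.45,"dy":-0.6,"dz":0,"rx":0,"ry":0,"rz":0.043,"grip":-1},{"dx":0.45,"dy":-0.6,"dz":0,"rx":0,"ry":0,"rz":0.043,"grip":-1},{"dx":0.45,"dy":-0.6,"dz":0,"rx":0,"ry":0,"rz":0.043,"grip":-1},{"dx":0.45,"dy":-0.6,"dz":0,"rx":0,"ry":0,"rz":0.043,"grip":-1}]'
```

```text
clock: 0.72
eef_pos: [471.0, 339.0, 231.0]
tool_rot: [-3.141, 0.0, 2.948]
force: [-0.4, -0.0, -0.0]
width: 85.3
gripper_force: 0.0
```

```bash
python3 -m creep '[{"dx":0.45,"dy":-0.6,"dz":-0.1,"rx":0,"ry":0,"rz":0,"grip":-1},{"dx":0.45,"dy":-0.6,"dz":-0.1,"rx":0,"ry":0,"rz":0,"grip":-1},{"dx":0.45,"dy":-0.6,"dz":-0.1,"rx":0,"ry":0,"rz":0,"grip":-1},{"dx":0.45,"dy":-0.6,"dz":-0.1,"rx":0,"ry":0,"rz":0,"grip":-1},{"dx":0.45,"dy":-0.6,"dz":-0.1,"rx":0,"ry":0,"rz":0,"grip":-1}]'
python3 -m creep '[{"dx":0.065,"dy":-0.1,"dz":-0.2,"rx":0,"ry":0,"rz":0,"grip":-1},{"dx":0.065,"dy":-0.1,"dz":-0.2,"rx":0,"ry":0,"rz":0,"grip":-1},{"dx":0.065,"dy":-0.1,"dz":-0.2,"rx":0,"ry":0,"rz":0,"grip":-1},{"dx":0.065,"dy":-0.1,"dz":-0.2,"rx":0,"ry":0,"rz":0,"grip":-1},{"dx":0.065,"dy":-0.1,"dz":-0.2,"rx":0,"ry":0,"rz":0,"grip":-1}]'
python3 - <<'E'
from h import *
from cell import get_image
S=get_image("side")[:,:,::-1];T=get_image("top")[:,:,::-1]
cv2.imwrite("pics/a.png",np.hstack([tile(T,(265,128),3,400),tile(S,(407,205),3,400)]))
E
```

```text
clock: 1.35
eef_pos: [650.5, 99.1, 190.5]
tool_rot: [-3.141, -0.001, 2.948]
force: [-0.2, 0.3, 0.5]
width: 85.5
gripper_force: 0.0
clock: 1.98
eef_pos: [676.3, 63.8, 113.2]
tool_rot: [3.14, 0.002, 2.952]
force: [0.1, -0.3, 0.8]
width: 85.4
gripper_force: 0.0
```

View pics/a.png

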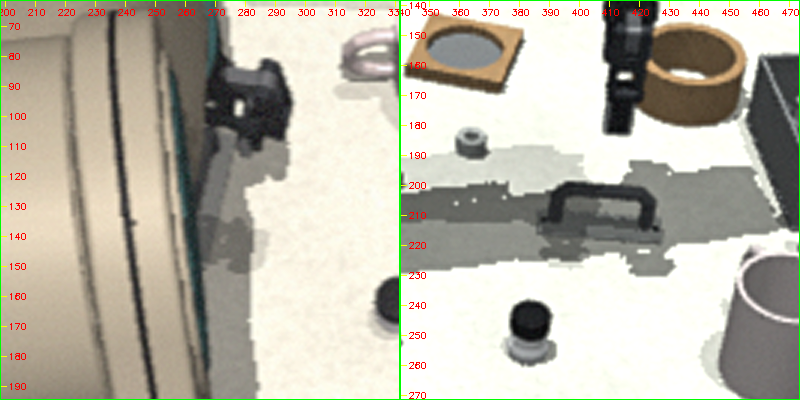

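The side view shows the open fingers (nearest tip at (411,180)) directly above the bow at (407,195), lined up across it. I'll descend and grip.

```bash
python3 -m creep '[{"dx":0,"dy":0,"dz":-0.1,"rx":0,"ry":0,"rz":0,"grip":-1},{"dx":0,"dy":0,"dz":-0.18,"rx":0,"ry":0,"rz":0,"grip":-1},{"dx":0,"dy":0,"dz":-0.225,"rx":0,"ry":0,"rz":0,"grip":-1},{"dx":0,"dy":0,"dz":-0.225,"rx":0,"ry":0,"rz":0,"grip":-1},{"dx":0,"dy":0,"dz":-0.225,"rx":0,"ry":0,"rz":0,"grip":-1}]'
python3 -m creep '[{"dx":0,"dy":0,"dz":0,"rx":0,"ry":0,"rz":0,"grip":1},{"dx":0,"dy":0,"dz":0,"rx":0,"ry":0,"rz":0,"grip":1},{"dx":0,"dy":0,"dz":0,"rx":0,"ry":0,"rz":0,"grip":1},{"dx":0,"dy":0,"dz":0,"rx":0,"ry":0,"rz":0,"grip":1},{"dx":0,"dy":0,"dz":0,"rx":0,"ry":0,"rz":0,"grip":1}]'
```

```text
clock: 2.7
eef_pos: [676.8, 62.2, 22.7]
tool_rot: [3.141, 0.002, 2.95]
force: [-1.0, -1.2, 0.6]
width: 85.3
gripper_force: 0.0
clock: 3.32
eef_pos: [675.6, 61.7, 21.5]
tool_rot: [-3.141, 0.0, 2.95]
force: [-0.2, -0.4, 2.8]
width: 10.1
gripper_force: 58.4
```

```bash
python3 -m creep '[{"dx":0,"dy":0,"dz":0.1,"rx":0,"ry":0,"rz":0,"grip":1},{"dx":0,"dy":0,"dz":0.2,"rx":0,"ry":0,"rz":0,"grip":1},{"dx":0,"dy":0,"dz":0.3,"rx":0,"ry":0,"rz":0,"grip":1},{"dx":0,"dy":0,"dz":0.3,"rx":0,"ry":0,"rz":0,"grip":1},{"dx":0,"dy":0,"dz":0.3,"rx":0,"ry":0,"rz":0,"grip":1}]'
python3 - <<'E'
from h import *
from cell import get_image
S=get_image("side")[:,:,::-1]
cv2.imwrite("pics/b.png",tile(S,(410,180),4,500))
E
```

```text
clock: 3.95
eef_pos: [674.7, 61.9, 140.4]
tool_rot: [-3.141, -0.002, 2.95]
force: [0.5, -0.5, -0.9]
width: 9.7
gripper_force: 58.5
```

View pics/b.png

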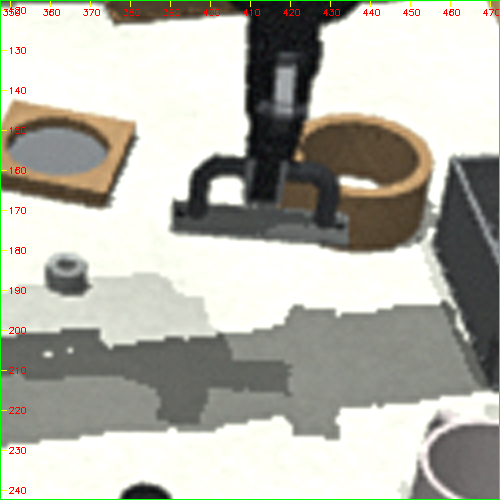

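The handle hangs level, gripped near its middle: fingers at column 414, plate front edge from (390.5,175) to (434.5,179). I'll compute the plate's offset from the TCP.

```bash
python3 - <<'E'
from h import *
a,b=at("side",(390.5,175),119),at("side",(434.5,178.75),119)
u=(b-a)/np.linalg.norm(b-a);n=np.array([-u[1],u[0]])
c=(a+b)/2+15*n;d=c-[674.7,61.9];print(a,b,np.linalg.norm(b-a),np.arctan2(u[1],u[0]),c,"along",d@u,"across",d@n)
E
```

```text
[625.90746879  58.88838009] [722.73274471  39.04321859] 98.8380720763318 -0.20215875227776242 [677.33187556  63.66033059] along 2.224831259077695 across 2.252922242858711
```

```bash
python3 -m creep '[{"dx":-0.02,"dy":-0.08,"dz":0,"rx":0,"ry":0,"rz":-0.025,"grip":1},{"dx":-0.04,"dy":-0.2,"dz":0,"rx":0,"ry":0,"rz":-0.05,"grip":1},{"dx":-0.06,"dy":-0.32,"dz":0,"rx":0,"ry":0,"rz":-0.075,"grip":1},{"dx":-0.08,"dy":-0.44,"dz":0,"rx":0,"ry":0,"rz":-0.1,"grip":1},{"dx":-0.1,"dy":-0.55,"dz":0,"rx":0,"ry":0,"rz":-0.125,"grip":1}]'
python3 -m creep '[{"dx":-0.02,"dy":-0.1,"dz":0,"rx":0,"ry":0,"rz":-0.025,"grip":1},{"dx":-0.04,"dy":-0.18,"dz":0,"rx":0,"ry":0,"rz":-0.05,"grip":1},{"dx":-0.042,"dy":-0.209,"dz":0,"rx":0,"ry":0,"rz":-0.064,"grip":1},{"dx":-0.042,"dy":-0.209,"dz":0,"rx":0,"ry":0,"rz":-0.064,"grip":1},{"dx":-0.042,"dy":-0.209,"dz":0,"rx":0,"ry":0,"rz":-0.064,"grip":1}]'
python3 - <<'E'
from h import *
from cell import get_image
S=get_image("side")[:,:,::-1]
cv2.imwrite("pics/c.png",tile(S,(407,270),4,560))
E
```

```text
clock: 4.62
eef_pos: [634.0, -159.7, 139.4]
tool_rot: [-3.139, -0.002, 2.159]
force: [0.2, 0.4, -2.5]
width: 10.0
gripper_force: 58.6
clock: 5.25
eef_pos: [618.6, -240.0, 140.2]
tool_rot: [-3.14, -0.002, 1.765]
force: [-0.0, -0.2, -0.5]
width: 10.2
gripper_force: 58.5
```

View pics/c.png

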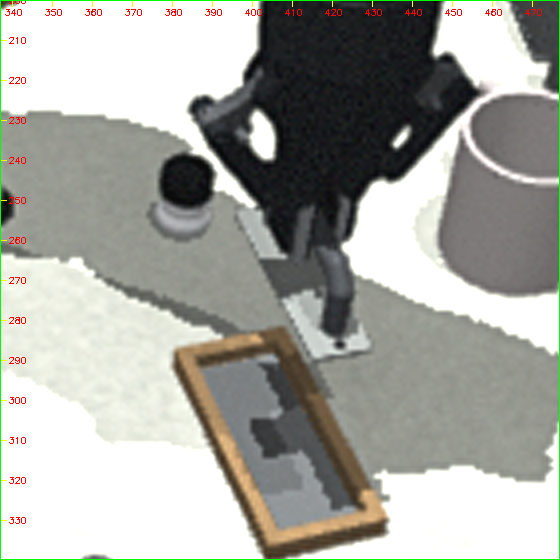

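```bash
python3 - <<'E'
from h import *
a,b,e=at("side",(415.75,290),119),at("side",(429.75,286.25),119),at("side",(396.25,251.75),121)
m=(a+b)/2;u=(a-e)/np.linalg.norm(a-e);print(a,b,e,np.linalg.norm(a-e),"yaw",np.arctan2(u[1],u[0]),"centre",m-50*u)
E
python3 -m creep '[{"dx":0,"dy":0,"dz":-0.05,"rx":0,"ry":0,"rz":0,"grip":1},{"dx":0,"dy":-0.005,"dz":-0.1,"rx":0,"ry":0,"rz":0,"grip":1},{"dx":0,"dy":-0.005,"dz":-0.15,"rx":0,"ry":0,"rz":0,"grip":1},{"dx":0,"dy":-0.005,"dz":-0.2,"rx":0,"ry":0,"rz":0,"grip":1},{"dx":0,"dy":-0.005,"dz":-0.2,"rx":0,"ry":0,"rz":0,"grip":1}]'
```

```text
[ 614.76139841 -291.65533514] [ 642.14811759 -284.16842907] [ 595.80806169 -192.38994534] 101.05862943616057 yaw -1.3821311454320873 centre [ 619.07736152 -238.79910947]
clock: 5.92
eef_pos: [617.2, -242.9, 58.7]
tool_rot: [-3.138, -0.003, 1.762]
force: [-0.2, 0.4, -0.9]
width: 9.8
gripper_force: 58.5
```

```bash
python3 -m creep '[{"dx":0.002,"dy":0,"dz":-0.04,"rx":0,"ry":0,"rz":0,"grip":1},{"dx":0.002,"dy":0,"dz":-0.06,"rx":0,"ry":0,"rz":0,"grip":1},{"dx":0.002,"dy":0,"dz":-0.075,"rx":0,"ry":0,"rz":0,"grip":1},{"dx":0.002,"dy":0,"dz":-0.083,"rx":0,"ry":0,"rz":0,"grip":1},{"dx":0.002,"dy":0,"dz":-0.083,"rx":0,"ry":0,"rz":0,"grip":1}]'
```

```text
clock: 6.55
eef_pos: [619.5, -243.7, 28.0]
tool_rot: [-3.142, -0.0, 1.762]
force: [-0.1, -0.0, -1.7]
width: 10.1
gripper_force: 58.5
```

```bash
python3 -m creep '[{"dx":0,"dy":0,"dz":-0.006,"rx":0,"ry":0,"rz":0,"grip":1},{"dx":0,"dy":0,"dz":-0.006,"rx":0,"ry":0,"rz":0,"grip":-1},{"dx":0,"dy":0,"dz":-0.006,"rx":0,"ry":0,"rz":0,"grip":-1},{"dx":0,"dy":0,"dz":-0.006,"rx":0,"ry":0,"rz":0,"grip":-1},{"dx":0,"dy":0,"dz":-0.006,"rx":0,"ry":0,"rz":0,"grip":-1}]'
python3 -m creep '[{"dx":0,"dy":0,"dz":0.05,"rx":0,"ry":0,"rz":0,"grip":-1},{"dx":0,"dy":0,"dz":0.15,"rx":0,"ry":0,"rz":0,"grip":-1},{"dx":0,"dy":0,"dz":0.3,"rx":0,"ry":0,"rz":0,"grip":-1},{"dx":-0.1,"dy":0,"dz":0.3,"rx":0,"ry":0,"rz":0.02,"grip":-1},{"dx":-0.2,"dy":0,"dz":0.3,"rx":0,"ry":0,"rz":0.04,"grip":-1}]'
```

```text
clock: 7.18
eef_pos: [619.7, -243.7, 25.8]
tool_rot: [3.141, 0.0, 1.762]
force: [0.2, -0.3, -0.3]
width: 80.9
gripper_force: 0.0
clock: 7.8
eef_pos: [539.5, -244.1, 148.1]
tool_rot: [3.139, 0.003, 2.018]
force: [-0.9, -1.4, -0.1]
width: 85.2
gripper_force: 0.0
```

```bash
python3 -m creep '[{"dx":-0.15,"dy":-0.01,"dz":0,"rx":0,"ry":0,"rz":0.01,"grip":-1},{"dx":-0.281,"dy":-0.028,"dz":0,"rx":0,"ry":0,"rz":0.021,"grip":-1},{"dx":-0.281,"dy":-0.028,"dz":-0.05,"rx":0,"ry":0,"rz":0.021,"grip":-1},{"dx":-0.281,"dy":-0.028,"dz":-0.1,"rx":0,"ry":0,"rz":0.021,"grip":-1},{"dx":-0.281,"dy":-0.028,"dz":-0.1,"rx":0,"ry":0,"rz":0.021,"grip":-1}]'
python3 - <<'E'
from h import *
from cell import get_image
S=get_image("side")[:,:,::-1];T=get_image("top")[:,:,::-1]
cv2.imwrite("pics/d.png",np.hstack([tile(S,(407,300),3.5,400),tile(S,(311,300),3.5,400)]))
E
```

```text
clock: 8.43
eef_pos: [426.8, -254.9, 106.0]
tool_rot: [-3.141, -0.001, 2.145]
force: [-0.5, -1.1, 0.0]
width: 85.4
gripper_force: 0.0
```

View pics/d.png

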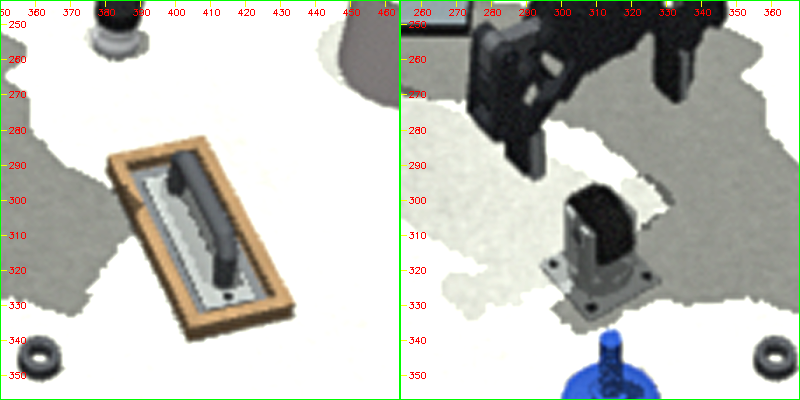

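The handle lies flat in its recess with a grey margin all round (plate from about (392,292) to (418,330)). The fingers at (292,290) and (332,268) straddle the castor's cheeks at (311,305). I'll descend, grip and lift.

```bash
python3 -m creep '[{"dx":0,"dy":0,"dz":-0.08,"rx":0,"ry":0,"rz":0,"grip":-1},{"dx":0,"dy":0,"dz":-0.16,"rx":0,"ry":0,"rz":0,"grip":-1},{"dx":0,"dy":0,"dz":-0.21,"rx":0,"ry":0,"rz":0,"grip":-1},{"dx":0,"dy":0,"dz":-0.21,"rx":0,"ry":0,"rz":0,"grip":-1},{"dx":0,"dy":0,"dz":-0.21,"rx":0,"ry":0,"rz":0,"grip":-1}]'
python3 -m creep '[{"dx":0,"dy":0,"dz":0,"rx":0,"ry":0,"rz":0,"grip":1},{"dx":0,"dy":0,"dz":0,"rx":0,"ry":0,"rz":0,"grip":1},{"dx":0,"dy":0,"dz":0,"rx":0,"ry":0,"rz":0,"grip":1},{"dx":0,"dy":0,"dz":0,"rx":0,"ry":0,"rz":0,"grip":1},{"dx":0,"dy":0,"dz":0,"rx":0,"ry":0,"rz":0,"grip":1}]'
python3 -m creep '[{"dx":0,"dy":0,"dz":0.1,"rx":0,"ry":0,"rz":0,"grip":1},{"dx":0,"dy":0,"dz":0.2,"rx":0,"ry":0,"rz":0,"grip":1},{"dx":0,"dy":0,"dz":0.3,"rx":0,"ry":0,"rz":0,"grip":1},{"dx":0,"dy":0,"dz":0.3,"rx":0,"ry":0,"rz":0,"grip":1},{"dx":0,"dy":0,"dz":0.3,"rx":0,"ry":0,"rz":0,"grip":1}]'
```

```text
clock: 9.15
eef_pos: [428.0, -255.3, 22.9]
tool_rot: [3.141, 0.002, 2.146]
force: [0.7, -0.0, 1.1]
width: 85.4
gripper_force: 0.0
clock: 9.78
eef_pos: [427.5, -255.1, 22.3]
tool_rot: [3.141, 0.001, 2.146]
force: [-0.2, 0.8, 6.6]
width: 30.2
gripper_force: 60.2
clock: 10.4
eef_pos: [426.6, -254.4, 141.1]
tool_rot: [-3.141, -0.001, 2.146]
force: [0.4, -0.5, -0.8]
width: 30.2
gripper_force: 60.1
```

```bash
python3 -m creep '[{"dx":0.01,"dy":0.08,"dz":0,"rx":0,"ry":0,"rz":0,"grip":1},{"dx":0.02,"dy":0.2,"dz":0,"rx":0,"ry":0,"rz":0,"grip":1},{"dx":0.04,"dy":0.34,"dz":0,"rx":0,"ry":0,"rz":0,"grip":1},{"dx":0.05,"dy":0.48,"dz":0,"rx":0,"ry":0,"rz":0,"grip":1},{"dx":0.06,"dy":0.62,"dz":0,"rx":0,"ry":0,"rz":0,"grip":1}]'
python3 -m creep '[{"dx":0.02,"dy":0.12,"dz":0,"rx":0,"ry":0,"rz":0,"grip":1},{"dx":0.03,"dy":0.24,"dz":0,"rx":0,"ry":0,"rz":0,"grip":1},{"dx":0.043,"dy":0.32,"dz":0,"rx":0,"ry":0,"rz":0,"grip":1},{"dx":0.043,"dy":0.346,"dz":0,"rx":0,"ry":0,"rz":0,"grip":1},{"dx":0.043,"dy":0.346,"dz":0,"rx":0,"ry":0,"rz":0,"grip":1}]'
python3 -m creep '[{"dx":0,"dy":0,"dz":-0.05,"rx":0,"ry":0,"rz":0,"grip":1},{"dx":0,"dy":0,"dz":-0.1,"rx":0,"ry":0,"rz":0,"grip":1},{"dx":0,"dy":0,"dz":-0.15,"rx":0,"ry":0,"rz":0,"grip":1},{"dx":0,"dy":0,"dz":-0.2,"rx":0,"ry":0,"rz":0,"grip":1},{"dx":0,"dy":0,"dz":-0.2,"rx":0,"ry":0,"rz":0,"grip":1}]'
python3 - <<'E'
from h import *
from cell import get_image
S=get_image("side")[:,:,::-1]
cv2.imwrite("pics/e.png",tile(S,(318,180),5,500))
E
```

```text
clock: 11.02
eef_pos: [450.1, -5.2, 140.2]
tool_rot: [-3.139, -0.001, 2.145]
force: [0.8, -0.5, -0.3]
width: 30.5
gripper_force: 60.1
clock: 11.65
eef_pos: [467.4, 131.1, 140.7]
tool_rot: [-3.139, -0.0, 2.146]
force: [0.4, -0.8, -1.5]
width: 30.0
gripper_force: 60.0
clock: 12.28
eef_pos: [467.1, 129.0, 60.5]
tool_rot: [-3.137, -0.0, 2.143]
force: [0.0, -0.2, -1.6]
width: 30.5
gripper_force: 59.9
```

View pics/e.png

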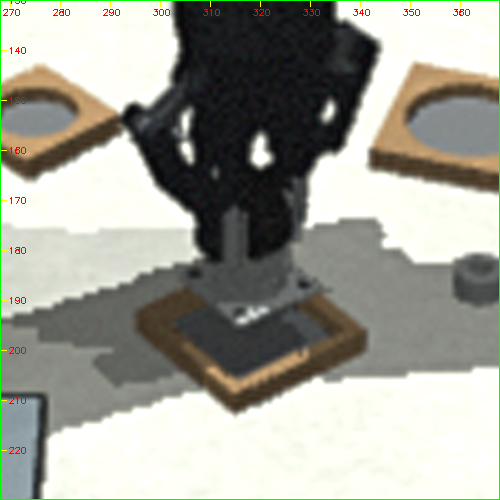

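The castor hangs level above its tray, with plate edges parallel to the recess and its front corner at (316,195). I'll lower it, release and leave upward.

```bash
python3 -m creep '[{"dx":0.001,"dy":0.006,"dz":-0.04,"rx":0,"ry":0,"rz":0,"grip":1},{"dx":0.001,"dy":0.006,"dz":-0.06,"rx":0,"ry":0,"rz":0,"grip":1},{"dx":0.001,"dy":0.006,"dz":-0.078,"rx":0,"ry":0,"rz":0,"grip":1},{"dx":0.001,"dy":0.006,"dz":-0.085,"rx":0,"ry":0,"rz":0,"grip":1},{"dx":0.001,"dy":0.006,"dz":-0.085,"rx":0,"ry":0,"rz":0,"grip":1}]'
```

```text
clock: 12.95
eef_pos: [468.7, 133.9, 27.6]
tool_rot: [-3.141, -0.0, 2.146]
force: [0.5, -0.6, -1.3]
width: 30.4
gripper_force: 59.9
```

```bash
python3 -m creep '[{"dx":0,"dy":-0.003,"dz":-0.004,"rx":0,"ry":0,"rz":0,"grip":1},{"dx":0,"dy":-0.003,"dz":-0.004,"rx":0,"ry":0,"rz":0,"grip":-1},{"dx":0,"dy":-0.003,"dz":-0.004,"rx":0,"ry":0,"rz":0,"grip":-1},{"dx":0,"dy":-0.003,"dz":-0.004,"rx":0,"ry":0,"rz":0,"grip":-1},{"dx":0,"dy":-0.003,"dz":-0.004,"rx":0,"ry":0,"rz":0,"grip":-1}]'
python3 -m creep '[{"dx":0,"dy":0,"dz":0.05,"rx":0,"ry":0,"rz":0,"grip":-1},{"dx":0,"dy":0,"dz":0.15,"rx":0,"ry":0,"rz":0,"grip":-1},{"dx":0,"dy":0,"dz":0.28,"rx":0,"ry":0,"rz":0,"grip":-1},{"dx":0.025,"dy":-0.14,"dz":0.28,"rx":0,"ry":0,"rz":0,"grip":-1},{"dx":0.05,"dy":-0.28,"dz":0.28,"rx":0,"ry":0,"rz":0,"grip":-1}]'
```

```text
clock: 13.58
eef_pos: [468.9, 132.8, 26.2]
tool_rot: [3.141, -0.0, 2.146]
force: [0.7, -0.8, -0.1]
width: 85.5
gripper_force: 0.0
clock: 14.2
eef_pos: [489.6, 20.7, 139.1]
tool_rot: [3.139, 0.001, 2.149]
force: [0.2, -0.2, 0.1]
width: 85.3
gripper_force: 0.0
```

```bash
python3 -m creep '[{"dx":-0.002,"dy":-0.13,"dz":0,"rx":0,"ry":0,"rz":0,"grip":-1},{"dx":-0.002,"dy":-0.207,"dz":0,"rx":0,"ry":0,"rz":0,"grip":-1},{"dx":-0.002,"dy":-0.207,"dz":-0.06,"rx":0,"ry":0,"rz":0,"grip":-1},{"dx":-0.002,"dy":-0.207,"dz":-0.12,"rx":0,"ry":0,"rz":0,"grip":-1},{"dx":-0.002,"dy":-0.207,"dz":-0.12,"rx":0,"ry":0,"rz":0,"grip":-1}]'
python3 - <<'E'
from h import *
from cell import get_image
S=get_image("side")[:,:,::-1]
cv2.imwrite("pics/f.png",np.hstack([tile(S,(318,190),4,400),tile(S,(334,235),4,400)]))
E
```

```text
clock: 14.82
eef_pos: [486.6, -62.0, 88.9]
tool_rot: [-3.139, -0.002, 2.145]
force: [0.5, -0.3, 0.1]
width: 85.4
gripper_force: 0.0
```

View pics/f.png

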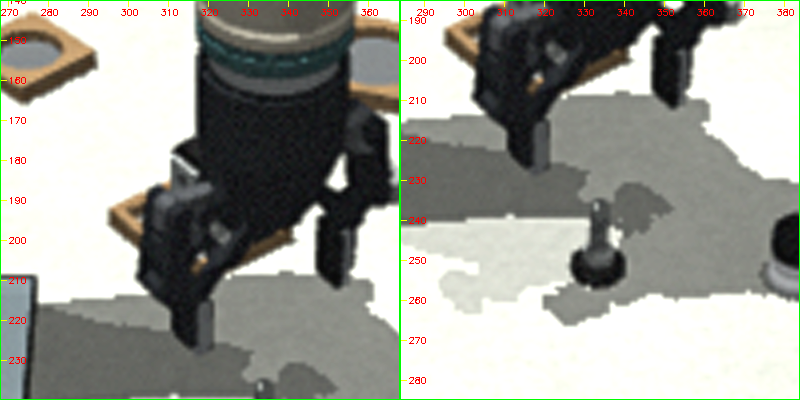

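The small foot's stem tip at (334,237) lies between the fingers at (315,222) and (353,208). The pot at (383,243) is well clear. I'll descend, grip and lift.

```bash
python3 -m creep '[{"dx":0.004,"dy":0,"dz":-0.08,"rx":0,"ry":0,"rz":0,"grip":-1},{"dx":0.004,"dy":0,"dz":-0.15,"rx":0,"ry":0,"rz":0,"grip":-1},{"dx":0.004,"dy":0,"dz":-0.172,"rx":0,"ry":0,"rz":0,"grip":-1},{"dx":0.004,"dy":0,"dz":-0.172,"rx":0,"ry":0,"rz":0,"grip":-1},{"dx":0.004,"dy":0,"dz":-0.172,"rx":0,"ry":0,"rz":0,"grip":-1}]'
python3 -m creep '[{"dx":0,"dy":0,"dz":0,"rx":0,"ry":0,"rz":0,"grip":1},{"dx":0,"dy":0,"dz":0,"rx":0,"ry":0,"rz":0,"grip":1},{"dx":0,"dy":0,"dz":0,"rx":0,"ry":0,"rz":0,"grip":1},{"dx":0,"dy":0,"dz":0,"rx":0,"ry":0,"rz":0,"grip":1},{"dx":0,"dy":0,"dz":0,"rx":0,"ry":0,"rz":0,"grip":1}]'
python3 -m creep '[{"dx":0,"dy":0,"dz":0.1,"rx":0,"ry":0,"rz":0,"grip":1},{"dx":0,"dy":0,"dz":0.2,"rx":0,"ry":0,"rz":0,"grip":1},{"dx":0,"dy":0,"dz":0.3,"rx":0,"ry":0,"rz":0,"grip":1},{"dx":0,"dy":0,"dz":0.35,"rx":0,"ry":0,"rz":0,"grip":1},{"dx":0,"dy":0,"dz":0.35,"rx":0,"ry":0,"rz":0,"grip":1}]'
```

```text
clock: 15.5
eef_pos: [490.4, -62.2, 22.4]
tool_rot: [3.14, 0.001, 2.146]
force: [0.5, 0.3, 1.0]
width: 85.2
gripper_force: 0.0
clock: 16.12
eef_pos: [489.6, -62.1, 21.4]
tool_rot: [-3.142, -0.0, 2.146]
force: [-0.6, -0.8, 0.9]
width: 7.7
gripper_force: 58.5
clock: 16.75
eef_pos: [490.5, -62.1, 162.5]
tool_rot: [3.139, 0.002, 2.146]
force: [-1.0, 1.2, -1.3]
width: 7.8
gripper_force: 58.5
```

```bash
python3 -m creep '[{"dx":-0.03,"dy":0.08,"dz":0,"rx":0,"ry":0,"rz":0,"grip":1},{"dx":-0.07,"dy":0.2,"dz":0,"rx":0,"ry":0,"rz":0,"grip":1},{"dx":-0.11,"dy":0.33,"dz":0,"rx":0,"ry":0,"rz":0,"grip":1},{"dx":-0.15,"dy":0.46,"dz":0,"rx":0,"ry":0,"rz":0,"grip":1},{"dx":-0.19,"dy":0.6,"dz":0,"rx":0,"ry":0,"rz":0,"grip":1}]'
python3 -m creep '[{"dx":-0.04,"dy":0.12,"dz":0,"rx":0,"ry":0,"rz":0,"grip":1},{"dx":-0.08,"dy":0.23,"dz":0,"rx":0,"ry":0,"rz":0,"grip":1},{"dx":-0.12,"dy":0.32,"dz":0,"rx":0,"ry":0,"rz":0,"grip":1},{"dx":-0.126,"dy":0.356,"dz":0,"rx":0,"ry":0,"rz":0,"grip":1},{"dx":-0.126,"dy":0.356,"dz":0,"rx":0,"ry":0,"rz":0,"grip":1}]'
```

```text
clock: 17.38
eef_pos: [412.3, 178.9, 160.1]
tool_rot: [-3.139, 0.0, 2.145]
force: [-0.1, 0.7, -1.3]
width: 7.7
gripper_force: 58.5
clock: 18.0
eef_pos: [363.1, 320.2, 160.5]
tool_rot: [-3.14, 0.001, 2.147]
force: [0.2, -1.2, 0.0]
width: 7.9
gripper_force: 58.5
```

```bash
python3 -m creep '[{"dx":0,"dy":0,"dz":-0.06,"rx":0,"ry":0,"rz":0,"grip":1},{"dx":0.002,"dy":0,"dz":-0.13,"rx":0,"ry":0,"rz":0,"grip":1},{"dx":0.002,"dy":0,"dz":-0.2,"rx":0,"ry":0,"rz":0,"grip":1},{"dx":0.002,"dy":0,"dz":-0.256,"rx":0,"ry":0,"rz":0,"grip":1},{"dx":0.002,"dy":0,"dz":-0.256,"rx":0,"ry":0,"rz":0,"grip":1}]'
python3 - <<'E'
from h import *
from cell import get_image
S=get_image("side")[:,:,::-1]
cv2.imwrite("pics/g.png",np.hstack([tile(S,(318,190),4,400),tile(S,(275,145),5,400)]))
E
```

```text
clock: 18.62
eef_pos: [364.1, 317.3, 57.6]
tool_rot: [-3.138, 0.002, 2.142]
force: [-1.2, -1.0, 0.5]
width: 7.7
gripper_force: 58.5
```

View pics/g.png

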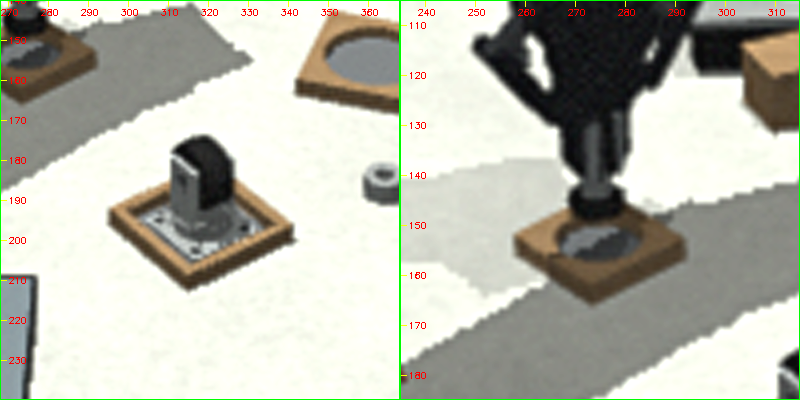

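The castor sits flat in its recess, centred. The small foot's base at (274,145) hangs over its recess at (275,153). I'll lower it and release.

```bash
python3 -m creep '[{"dx":0,"dy":0.004,"dz":-0.04,"rx":0,"ry":0,"rz":0,"grip":1},{"dx":0,"dy":0.004,"dz":-0.06,"rx":0,"ry":0,"rz":0,"grip":1},{"dx":0,"dy":0.004,"dz":-0.075,"rx":0,"ry":0,"rz":0,"grip":1},{"dx":0,"dy":0.004,"dz":-0.081,"rx":0,"ry":0,"rz":0,"grip":1},{"dx":0,"dy":0.004,"dz":-0.081,"rx":0,"ry":0,"rz":0,"grip":1}]'
```

```text
clock: 19.3
eef_pos: [363.9, 321.9, 26.4]
tool_rot: [-3.141, 0.0, 2.146]
force: [0.1, -0.2, -0.2]
width: 8.0
gripper_force: 58.5
```

```bash
python3 -m creep '[{"dx":0,"dy":0,"dz":-0.002,"rx":0,"ry":0,"rz":0,"grip":-1},{"dx":0,"dy":0,"dz":-0.002,"rx":0,"ry":0,"rz":0,"grip":-1},{"dx":0,"dy":0,"dz":-0.002,"rx":0,"ry":0,"rz":0,"grip":-1},{"dx":0,"dy":0,"dz":-0.002,"rx":0,"ry":0,"rz":0,"grip":-1},{"dx":0,"dy":0,"dz":-0.002,"rx":0,"ry":0,"rz":0,"grip":-1}]'
python3 -m creep '[{"dx":0,"dy":0,"dz":0.05,"rx":0,"ry":0,"rz":0,"grip":-1},{"dx":0,"dy":0,"dz":0.15,"rx":0,"ry":0,"rz":0,"grip":-1},{"dx":0,"dy":0,"dz":0.3,"rx":0,"ry":0,"rz":0,"grip":-1},{"dx":0.02,"dy":-0.14,"dz":0.38,"rx":0,"ry":0,"rz":0,"grip":-1},{"dx":0.04,"dy":-0.28,"dz":0.38,"rx":0,"ry":0,"rz":0,"grip":-1}]'
python3 -m creep '[{"dx":0.04,"dy":-0.14,"dz":0,"rx":0,"ry":0,"rz":0,"grip":-1},{"dx":0.06,"dy":-0.28,"dz":0,"rx":0,"ry":0,"rz":0,"grip":-1},{"dx":0.08,"dy":-0.42,"dz":0,"rx":0,"ry":0,"rz":0,"grip":-1},{"dx":0.1,"dy":-0.56,"dz":0,"rx":0,"ry":0,"rz":0,"grip":-1},{"dx":0.12,"dy":-0.7,"dz":0,"rx":0,"ry":0,"rz":0,"grip":-1}]'
```

```text
clock: 19.92
eef_pos: [364.0, 322.0, 25.8]
tool_rot: [3.141, -0.0, 2.146]
force: [0.7, -0.6, -0.1]
width: 85.3
gripper_force: 0.0
clock: 20.55
eef_pos: [381.6, 210.3, 180.0]
tool_rot: [3.135, 0.0, 2.149]
force: [1.3, -1.0, -0.1]
width: 85.4
gripper_force: 0.0
clock: 21.18
eef_pos: [428.1, -71.8, 177.8]
tool_rot: [3.141, 0.0, 2.146]
force: [1.1, 1.3, -0.9]
width: 85.3
gripper_force: 0.0
```

```bash
python3 -m creep '[{"dx":0.03,"dy":-0.14,"dz":0,"rx":0,"ry":0,"rz":0,"grip":-1},{"dx":0.06,"dy":-0.28,"dz":0,"rx":0,"ry":0,"rz":0,"grip":-1},{"dx":0.09,"dy":-0.42,"dz":0,"rx":0,"ry":0,"rz":0,"grip":-1},{"dx":0.12,"dy":-0.56,"dz":0,"rx":0,"ry":0,"rz":0,"grip":-1},{"dx":0.14,"dy":-0.7,"dz":0,"rx":0,"ry":0,"rz":0,"grip":-1}]'
python3 -m creep '[{"dx":0.01,"dy":-0.12,"dz":0,"rx":0,"ry":0,"rz":0,"grip":-1},{"dx":0.016,"dy":-0.197,"dz":0,"rx":0,"ry":0,"rz":0,"grip":-1},{"dx":0.016,"dy":-0.197,"dz":-0.1,"rx":0,"ry":0,"rz":0,"grip":-1},{"dx":0.016,"dy":-0.197,"dz":-0.195,"rx":0,"ry":0,"rz":0,"grip":-1},{"dx":0.016,"dy":-0.197,"dz":-0.195,"rx":0,"ry":0,"rz":0,"grip":-1}]'
python3 - <<'E'
from h import *
from cell import get_image
S=get_image("side")[:,:,::-1]
cv2.imwrite("pics/i.png",np.hstack([tile(S,(275,145),5,400),tile(S,(345,370),3.3,400)]))
E
```

```text
clock: 21.8
eef_pos: [484.3, -351.6, 177.6]
tool_rot: [3.141, -0.0, 2.146]
force: [0.8, -0.1, -0.5]
width: 85.5
gripper_force: 0.0
clock: 22.42
eef_pos: [488.3, -426.9, 96.7]
tool_rot: [-3.14, -0.007, 2.146]
force: [0.4, -0.5, -0.0]
width: 85.7
gripper_force: 0.0
```

View pics/i.png

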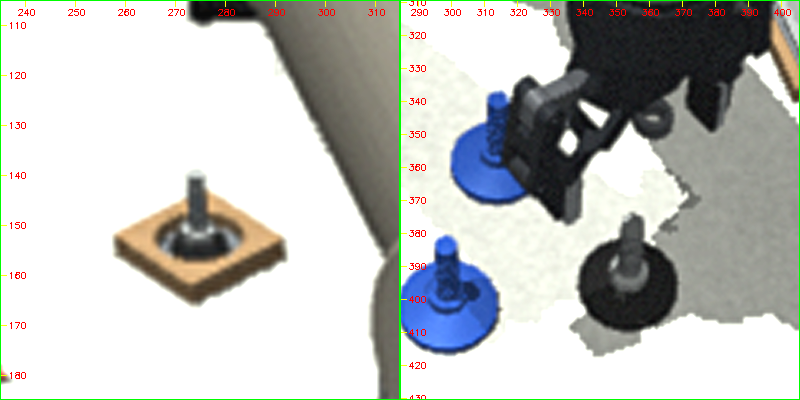

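The small foot stands upright in its recess. The large foot's stem tip at (355,377) lies between the fingers at (337,372) and (379,345), and both blue feet are clear. I'll descend, grip and lift.

```bash
python3 -m creep '[{"dx":0.002,"dy":-0.002,"dz":-0.06,"rx":0,"ry":0,"rz":0,"grip":-1},{"dx":0.002,"dy":-0.002,"dz":-0.13,"rx":0,"ry":0,"rz":0,"grip":-1},{"dx":0.002,"dy":-0.002,"dz":-0.18,"rx":0,"ry":0,"rz":0,"grip":-1},{"dx":0.002,"dy":-0.002,"dz":-0.18,"rx":0,"ry":0,"rz":0,"grip":-1},{"dx":0.002,"dy":-0.002,"dz":-0.18,"rx":0,"ry":0,"rz":0,"grip":-1}]'
python3 -m creep '[{"dx":0,"dy":0,"dz":0,"rx":0,"ry":0,"rz":0,"grip":1},{"dx":0,"dy":0,"dz":0,"rx":0,"ry":0,"rz":0,"grip":1},{"dx":0,"dy":0,"dz":0,"rx":0,"ry":0,"rz":0,"grip":1},{"dx":0,"dy":0,"dz":0,"rx":0,"ry":0,"rz":0,"grip":1},{"dx":0,"dy":0,"dz":0,"rx":0,"ry":0,"rz":0,"grip":1}]'
python3 -m creep '[{"dx":0,"dy":0,"dz":0.1,"rx":0,"ry":0,"rz":0,"grip":1},{"dx":0,"dy":0,"dz":0.2,"rx":0,"ry":0,"rz":0,"grip":1},{"dx":0,"dy":0,"dz":0.3,"rx":0,"ry":0,"rz":0,"grip":1},{"dx":0,"dy":0,"dz":0.38,"rx":0,"ry":0,"rz":0,"grip":1},{"dx":0,"dy":0,"dz":0.38,"rx":0,"ry":0,"rz":0,"grip":1}]'
```

```text
clock: 23.1
eef_pos: [491.9, -430.4, 29.0]
tool_rot: [3.141, 0.002, 2.146]
force: [-0.2, -0.3, 0.9]
width: 85.7
gripper_force: 0.0
clock: 23.72
eef_pos: [491.2, -429.8, 27.9]
tool_rot: [3.142, 0.0, 2.146]
force: [-0.9, -0.5, 2.0]
width: 10.4
gripper_force: 58.4
clock: 24.35
eef_pos: [492.4, -430.9, 182.3]
tool_rot: [3.14, 0.005, 2.146]
force: [0.8, 0.1, -1.6]
width: 10.1
gripper_force: 58.4
```

```bash
python3 -m creep '[{"dx":0,"dy":0.08,"dz":0,"rx":0,"ry":0,"rz":0,"grip":1},{"dx":0.02,"dy":0.2,"dz":0,"rx":0,"ry":0,"rz":0,"grip":1},{"dx":0.04,"dy":0.34,"dz":0,"rx":0,"ry":0,"rz":0,"grip":1},{"dx":0.07,"dy":0.48,"dz":0,"rx":0,"ry":0,"rz":0,"grip":1},{"dx":0.09,"dy":0.62,"dz":0,"rx":0,"ry":0,"rz":0,"grip":1}]'
python3 -m creep '[{"dx":0.02,"dy":0.14,"dz":0,"rx":0,"ry":0,"rz":0,"grip":1},{"dx":0.04,"dy":0.28,"dz":0,"rx":0,"ry":0,"rz":0,"grip":1},{"dx":0.06,"dy":0.42,"dz":0,"rx":0,"ry":0,"rz":0,"grip":1},{"dx":0.08,"dy":0.56,"dz":0,"rx":0,"ry":0,"rz":0,"grip":1},{"dx":0.1,"dy":0.7,"dz":0,"rx":0,"ry":0,"rz":0,"grip":1}]'
python3 -m creep '[{"dx":0.02,"dy":0.13,"dz":0,"rx":0,"ry":0,"rz":0,"grip":1},{"dx":0.04,"dy":0.25,"dz":0,"rx":0,"ry":0,"rz":0,"grip":1},{"dx":0.06,"dy":0.36,"dz":0,"rx":0,"ry":0,"rz":0,"grip":1},{"dx":0.07,"dy":0.46,"dz":0,"rx":0,"ry":0,"rz":0,"grip":1},{"dx":0.077,"dy":0.5,"dz":0,"rx":0,"ry":0,"rz":0,"grip":1}]'
```

```text
clock: 24.98
eef_pos: [526.6, -179.4, 178.1]
tool_rot: [-3.14, -0.002, 2.146]
force: [0.5, 1.5, -1.1]
width: 10.4
gripper_force: 58.5
clock: 25.6
eef_pos: [566.2, 100.0, 178.1]
tool_rot: [-3.139, -0.001, 2.146]
force: [1.1, -1.1, -1.5]
width: 10.2
gripper_force: 58.5
clock: 26.22
eef_pos: [596.2, 301.4, 177.5]
tool_rot: [-3.139, -0.002, 2.15]
force: [-0.1, -0.7, -1.1]
width: 10.7
gripper_force: 58.5
```

```bash
python3 -m creep '[{"dx":0.003,"dy":0,"dz":-0.06,"rx":0,"ry":0,"rz":0,"grip":1},{"dx":0.003,"dy":0,"dz":-0.14,"rx":0,"ry":0,"rz":0,"grip":1},{"dx":0.003,"dy":0,"dz":-0.22,"rx":0,"ry":0,"rz":0,"grip":1},{"dx":0.003,"dy":0,"dz":-0.28,"rx":0,"ry":0,"rz":0,"grip":1},{"dx":0.003,"dy":0,"dz":-0.28,"rx":0,"ry":0,"rz":0,"grip":1}]'
python3 - <<'E'
from h import *
from cell import get_image
S=get_image("side")[:,:,::-1]
cv2.imwrite("pics/j.png",tile(S,(362,145),5,500))
E
```

```text
clock: 26.85
eef_pos: [597.3, 295.6, 64.9]
tool_rot: [-3.135, 0.0, 2.144]
force: [0.0, 0.3, 0.2]
width: 10.1
gripper_force: 58.6
```

View pics/j.png

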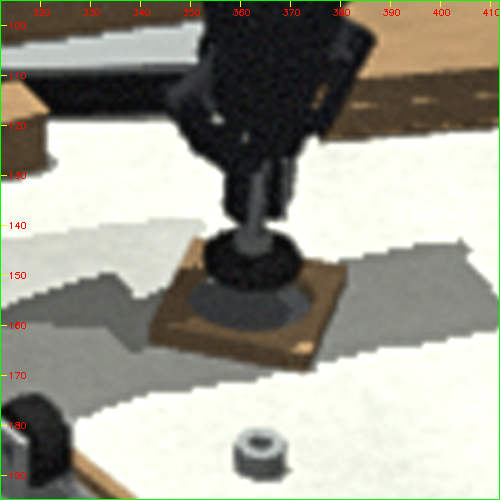

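The large foot's base at (362,147) is over its recess at (362,155). I'll lower it slowly.

```bash
python3 -m creep '[{"dx":0.002,"dy":0.003,"dz":-0.04,"rx":0,"ry":0,"rz":0,"grip":1},{"dx":0.002,"dy":0.003,"dz":-0.06,"rx":0,"ry":0,"rz":0,"grip":1},{"dx":0.002,"dy":0.003,"dz":-0.075,"rx":0,"ry":0,"rz":0,"grip":1},{"dx":0.002,"dy":0.003,"dz":-0.08,"rx":0,"ry":0,"rz":0,"grip":1},{"dx":0.002,"dy":0.003,"dz":-0.08,"rx":0,"ry":0,"rz":0,"grip":1}]'
```

```text
clock: 27.52
eef_pos: [600.1, 299.6, 35.8]
tool_rot: [3.141, 0.0, 2.146]
force: [-0.6, 0.0, -1.4]
width: 10.2
gripper_force: 58.6
```

```bash
python3 -m creep '[{"dx":0,"dy":0.004,"dz":-0.008,"rx":0,"ry":0,"rz":0,"grip":1},{"dx":0,"dy":0.004,"dz":-0.008,"rx":0,"ry":0,"rz":0,"grip":1},{"dx":0,"dy":0.004,"dz":-0.008,"rx":0,"ry":0,"rz":0,"grip":-1},{"dx":0,"dy":0.004,"dz":-0.008,"rx":0,"ry":0,"rz":0,"grip":-1},{"dx":0,"dy":0.004,"dz":-0.008,"rx":0,"ry":0,"rz":0,"grip":-1}]'
python3 -m creep '[{"dx":0,"dy":0,"dz":0,"rx":0,"ry":0,"rz":0,"grip":-1},{"dx":0,"dy":0,"dz":0.05,"rx":0,"ry":0,"rz":0,"grip":-1},{"dx":0,"dy":0,"dz":0.15,"rx":0,"ry":0,"rz":0,"grip":-1},{"dx":0,"dy":0,"dz":0.3,"rx":0,"ry":0,"rz":0,"grip":-1},{"dx":0,"dy":0,"dz":0.4,"rx":0,"ry":0,"rz":0,"grip":-1}]'
python3 -m creep '[{"dx":-0.1,"dy":0.14,"dz":0.1,"rx":0,"ry":0,"rz":0,"grip":-1},{"dx":-0.2,"dy":0.28,"dz":0.1,"rx":0,"ry":0,"rz":0,"grip":-1},{"dx":-0.3,"dy":0.4,"dz":0.1,"rx":0,"ry":0,"rz":0,"grip":-1},{"dx":-0.4,"dy":0.5,"dz":0.1,"rx":0,"ry":0,"rz":0,"grip":-1},{"dx":-0.4,"dy":0.5,"dz":0.1,"rx":0,"ry":0,"rz":0,"grip":-1}]'
python3 - <<'E'
from h import *
from cell import get_image
S=get_image("side")[:,:,::-1];T=get_image("top")[:,:,::-1]
a=[tile(S,c,s) for c,s in[((318,190),4),((407,310),3),((362,150),4),((275,150),4)]]
b=[tile(T,c,s) for c,s in[((225,224),3.3),((411,157),2.7),((147,160),3.3),((128,273),3.7)]]
d=[tile(S,(384,248),4),tile(T,(331,162),4),np.zeros((200,400,3),np.uint8)]
cv2.imwrite("pics/k.png",np.vstack([np.hstack(a),np.hstack(b),np.hstack(d)]))
E
```

```text
clock: 28.15
eef_pos: [600.2, 301.2, 32.7]
tool_rot: [3.141, 0.0, 2.146]
force: [-0.4, 0.3, -0.2]
width: 64.5
gripper_force: 0.0
clock: 28.78
eef_pos: [601.2, 301.4, 197.2]
tool_rot: [3.137, 0.001, 2.145]
force: [0.3, 0.2, 0.7]
width: 85.2
gripper_force: 0.0
clock: 29.4
eef_pos: [434.7, 506.3, 233.8]
tool_rot: [3.141, -0.004, 2.154]
force: [-0.1, -0.0, 0.2]
width: 85.2
gripper_force: 0.0
```

View pics/k.png

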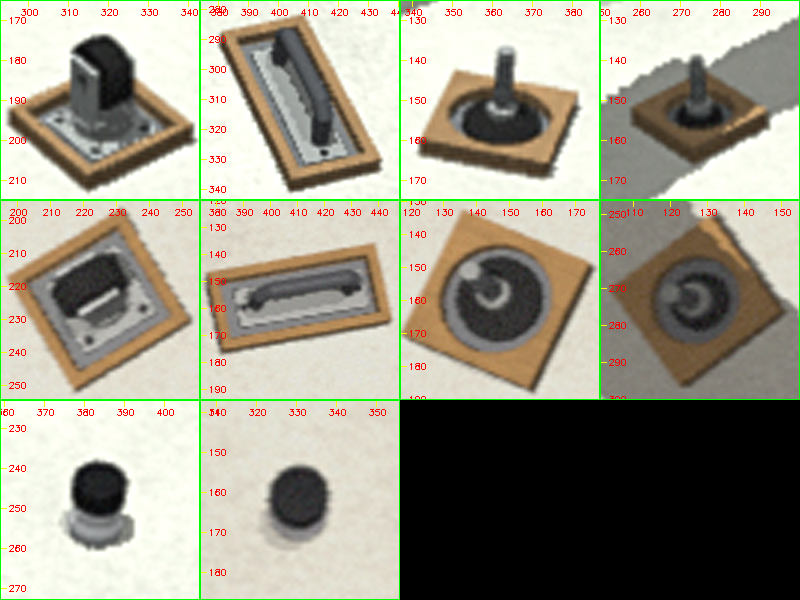

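Both views show all four fittings flat and centred in their own recesses, with a grey margin all round. The pot is where it was, side (384,248) and top (331,162). The arm is clear, so I'm handing in.

```bash
python3 - <<'E'
from cell import ctrl
print(ctrl.finish_job())
E
```

```text
the job is handed in; nothing more can be done
None
```

I set the castor, the pull handle and both levelling feet in their matching trays; the last pictures show each one flat, centred and released, with the screw pot where it stood. I handed the job in after about 29 s of robot time; the hand-in returned no verdict.

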